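# Eject a pressed bracket from its die and tray it

## Robot

A 6-joint arm with a two-finger parallel gripper is mounted at the origin on the work surface. World frame = base frame: x ahead of the robot, y to its left, z up, the work surface at z = 0. Lengths are in mm, angles in rad, forces in N, time in s.
With the tool pointing down it reaches from about 350 to 875 mm from the base axis. Payload 4.2 kg.
Tool frame: the origin (TCP) lies on the mounting face of the last link; the fingertips stand 173 mm ahead of it and the grasp point (between the pads) lies 155 mm ahead of it; z points along the fingers, y is the line along which they close (so a half turn about z gives the same grasp; the last joint's range is limited). The gripper opens to 85 mm and grips with 20 to 120 N. Pads are 22 mm wide; open, the fingers measure 114 mm over their backs; the gripper's body (76 mm by 85 mm) begins 54 mm behind the grasp point. The pads swing forward as they close: fully open they stand 13 mm farther back than shut.
Start: joints at [-0.899, 0.385, 0.008, 0, -1.194, -0.259], TCP at [250.748, -572.473, 404.712] pointing down, gripper open.
Joint ranges: [-3.14, 3.14], [-1.21, 2.06], [-1.07, 1.41], [-3.16, 2.05], [-2.99, -0.16], [-3.1, 3.1]. Speed limits (rad/s): [2.79, 2.79, 3.14, 3.14, 3.14, 3.14].

## Interface

Orientations are given as a unit quaternion [x, y, z, w].
In Python, from bench import arm gives the robot as it stands. The module is installed in compiled form; this text tells all that it offers.
- The arm moves only by the tool move_arm, never from a script. Its arguments are lists of equal length, an entry for each row: "fingers": the finger opening in mm, from 0 to 85.4; "travel": the shift along the tool's x, y, z in mm, a list of three; "dr": the turn, a rotation vector about the tool's x, y, z in rad, a list of three. A call has 1 to 10 rows; each row is the pose to reach, as a shift and turn from the pose commanded when the call began, along the tool's axes at that moment; what a row does not reach only later rows make up. A row lasts 1/10 s, in which the tool goes at most 50 mm and 8.59 degrees, less where a joint would pass 70% of its speed; a pose out of reach is approached as far as the arm can. A call with a gripper value outside its range is refused whole. The fingers move at their own pace and stop on an object; the grip force is fixed at half the most. Time passes only in rows, so rows that repeat a pose let the fingers close. It gives the time, the measured TCP pose, the force, the opening and the grip force at its end, in the units of the state.
- arm.read_state(): the state, without advancing time (a new reading comes with each control period).
- arm.get_image(name): name is "scene" or "top"; returns the picture (384x512x3 uint8, red, green, blue); there is no depth.
- arm.camera_model(name): a dict with "intrinsics" (3x3 intrinsics, pixels), "k1" (the pictures are not rectified: a ray, as slopes to the right and down, at radius r is drawn at 1 + k1 r^2 times it, then the intrinsics apply), "pose" (4x4, takes a point from camera to world coordinates). Camera axes: x right, y up, looking along -z (the intrinsics and any distortion apply to the point x, -y, -z); pixel columns grow to the right and rows downward; lengths in mm; the calibration is good to about 2 mm. A picture is of the moment at which its call begins. camera_model takes no time and is no camera call.
- arm.job_done(): hands the job in; it is judged then, once.
The state is a dict: "clock": time; "joints": joint angles; "joint_vel": joint speeds; "joint_efforts": joint torques, N m; "position": TCP position; "ee_rot": TCP orientation; "contact_force": force on the tool from outside, world axes, zero at the start; "wrist_torque": the same for the moment, N m; "gripper_width": finger opening in mm; "grasp_force": force on a finger pad.
Only numpy, scipy, OpenCV 4.12 (cv2) and the standard library are available. Lean on these libraries where they do the work, as an engineer would, in place of code of your own. Each camera call takes 0.05 s, during which the arm holds its last target. There are 200 camera calls.

## Task

A pressed hat-shaped bracket sits deep in the open die. Swing the hold-down arm well clear of the cavity, then press the ejector lever all the way down so that the bracket rises, and lift the bracket out and set it down (do not drop it) flat on its feet in the empty tray. Leave the arm swung clear and the lever down, and do not disturb the finished bracket in the other tray or the bottle, drill chuck and chuck key on the bench.

Things in the scene. Friction and masses are not known exactly. Their poses are not given: they have to be found in the camera images.
- die: fixed dark steel die block on a green base, 156 (its x) by 110 (its y) mm, top face 58 mm above the bench; in its middle an open cavity 94 (x) by 48 (y) mm. Origin under its centre at bench height, z up. The ejector lever sticks out on its -y side, the hold-down arm is pivoted on top at its +x end
- keeper (a joint): hold-down arm, a flat steel bar 16 mm wide, 12 mm thick, 2 mm above the die's top face. Angle in rad: 0 = pointing from its pivot along the die's -x, over the bracket; grows as the free end swings to the die's +y side, clockwise from above; stop at 1.75. It starts at 0 to 0.25, takes about 1 N at the knob and stays where left
- keeper_knob (a point): centre of the top of the upright black knob at the arm's free end; knob 22 mm in diameter, 36 mm tall (its top 108 mm above the bench), 100 mm from the pivot axis
- keeper_hinge (a point): the arm's pivot axis (vertical), at the underside of the arm, 60 mm above the bench; 64 mm from the die's centre along its +x
- lever (a joint): ejector lever, angle in rad: 0 = raised (sloping up 0.40 rad), 0.55 = pressed fully down (sloping down 0.15 rad). Pivot axis is parallel to the die's x, at die y = -68 mm, 46 mm above the bench. Pressing it down raises the ejector plate in the cavity by 28 mm in proportion; about 4 to 6 N at the pad; it is stiff and stays where left
- lever_pad (a point): centre of the top of the flat steel thumb pad, 46 by 44 mm, at the lever's end, 125 mm from the pivot axis; about 103 mm above the bench when raised, 36 mm when down
- bracket: loose hat-shaped bracket of 5 mm metal plate, 90 (x) by 44 (y) by 34 mm high, 0.25 kg: flat feet 22 mm long at its x ends, between them a hump 46 (x) by 44 (y) mm, open underneath and at its y sides. Origin at the centre of its underside, z up. Starts feet down, its top 2 mm below the die's face; ejected, its top is 26 mm above the face, its underside 8 mm below it
- tray_empty: fixed shallow grey tray with nothing in it, 90 (x) by 120 (y) mm outside, walls 3 mm thick and 12 mm high, floor 3 mm thick. Origin under its centre at bench height. The two trays stand side by side; either may be the nearer one
- tray_full: the same tray, holding the finished bracket
- finished: a bracket like the other, finished, lying feet down in the other tray with its length along the tray's length
- oil: loose grey plastic oil bottle, 52 mm in diameter, 110 mm tall, origin at its underside
- chuck: loose steel drill chuck standing on the bench, 46 mm in diameter, 62 mm tall, origin at its underside
- chuck_key: loose steel T-shaped chuck key lying on the bench, 80 by 70 mm, 12 mm thick, origin at its underside
Things that resemble listed ones, but are neither listed nor needed, are in the scene too. Leave any blue look-alike of the bracket alone.

How it is judged (in metres and radians):
On the way, in this order (a step that is already met when the one before it is completed fails the run):
1. the hold-down arm is swung clear (at least 1.2 rad, about 70 degrees) while the bracket is still down in the cavity (value of joint keeper above 1.2 rad and z of bracket in the frame of die below 0.03 m), for 0.1 s.
2. the lever is pressed down (past 0.50 rad) and the bracket stands raised by at least 22 mm on the ejector, level in the cavity (value of joint lever above 0.5 rad and z of bracket in the frame of die above 0.044 m and horizontal distance between bracket and die below 0.01 m and angle between bracket's own z axis and vertical below 0.12 rad), for 0.1 s.
3. the bracket is lifted clear above the die, not tipped over (within 0.6 rad of level) (z of bracket in the frame of die above 0.062 m and angle between bracket's own z axis and vertical below 0.6 rad), for 0.05 s.
At the end, for the whole second after the job is handed in: The bracket rests feet down (within 0.12 rad of level) on the floor of the empty tray (origin within 4 mm of the floor's height and within 40 mm of the tray's centre), released and still (under 0.02 m/s); the hold-down arm is still clear (over 1.2 rad) and the lever still down (over 0.45 rad) (value of joint keeper above 1.2 rad and value of joint lever above 0.45 rad and angle between bracket's own z axis and vertical below 0.12 rad and z of bracket in the frame of tray_empty between 0 and 0.007 m and horizontal distance between bracket and tray_empty below 0.04 m and linear speed of bracket below 0.02 m/s and contact force between bracket and the fingers below 0.1 N); the robot touches nothing.
It fails at once if the bracket is dropped: over the empty tray, more than 25 mm above its floor, with no finger touching it (horizontal distance between bracket and tray_empty below 0.09 m and z of bracket in the frame of tray_empty above 0.028 m and contact force between bracket and the fingers below 0.05 N).
It fails at once if the finished bracket is moved by more than 15 mm or tipped (distance of finished from where it was at the start of the episode above 0.015 m or angle between finished's own z axis and vertical above 0.3 rad).
It fails at once if the bottle, chuck or chuck key is moved by more than 30 mm or the bottle or chuck is knocked over (distance of any of oil, chuck, chuck_key from where it was at the start of the episode above 0.03 m or angle between any of oil, chuck's own z axis and vertical above 0.4 rad).
It also fails if it takes over 58 s, if anything falls off the work surface, if the arm or the gripper's body presses on something with over 40 N, if the wrist force passes 120 N, or if a joint passes its speed limit or range.

## Working session

There is one attempt and no reset: what is moved stays moved. The work goes in short steps, Python scripts to look and compute and a tool call to move; the robot and the scene stay as the last step left them, time stands still between calls to the robot, and variables do not carry over. Pictures are saved under pics/ and viewed, at most 10 in all, crops included, and the job is handed in when it is done.

Besides the shell and the picture viewer there is one more tool, called after "Emit:" as name(argument=value, ...) on one line, values as JSON. move_arm: Moves the arm, as the interface text tells. Its arguments: {"type":"object","properties":{"fingers":{"type":"array","items":{"type":"number"}},"travel":{"type":"array","items":{"type":"array","items":{"type":"number"}}},"dr":{"type":"array","items":{"type":"array","items":{"type":"number"}}}},"required":["fingers","travel","dr"]}

```bash
mkdir -p pics; python3 - <<'E'
from bench import arm
import cv2
for n in("scene","top"):
    cv2.imwrite(f"pics/{n}0.png",cv2.resize(arm.get_image(n)[:,:,::-1],(800,600),interpolation=cv2.INTER_CUBIC)); print(arm.camera_model(n))
s=arm.read_state();print(s)
E
```

```text
{'intrinsics': array([[498.61805601,   0.        , 256.5747976 ],
       [  0.        , 498.61805601, 193.41689636],
       [  0.        ,   0.        ,   1.        ]]), 'k1': -0.013558714697533576, 'pose': array([[-7.71765433e-01, -4.71232574e-01,  4.26987093e-01,
         1.06962269e+03],
       [ 6.35730576e-01, -5.55919971e-01,  5.35536759e-01,
         6.95300919e+02],
       [-1.49917131e-02,  6.84757509e-01,  7.28616773e-01,
         1.01416758e+03],
       [ 0.00000000e+00,  0.00000000e+00,  0.00000000e+00,
         1.00000000e+00]])}
{'intrinsics': array([[474.98081525,   0.        , 258.3598192 ],
       [  0.        , 474.98081525, 199.76886949],
       [  0.        ,   0.        ,   1.        ]]), 'k1': 0.025937570821213445, 'pose': array([[-2.73241448e-02,  9.96314414e-01, -8.13079351e-02,
         4.49943667e+02],
       [-9.99387057e-01, -2.90077392e-02, -1.95974979e-02,
         9.58661353e+00],
       [-2.18838290e-02,  8.07226131e-02,  9.96496341e-01,
         1.25655546e+03],
       [ 0.00000000e+00,  0.00000000e+00,  0.00000000e+00,
         1.00000000e+00]])}
{'clock': 0.1, 'joints': array([-8.99403026e-01,  3.85466945e-01,  6.74747860e-03, -4.26729252e-04,
       -1.19399417e+00, -2.58611847e-01]), 'joint_vel': array([-0.00128981, -0.00168416,  0.00192934,  0.00139523, -0.0003139 ,
        0.00036252]), 'joint_efforts': array([-2.89838217e-04, -3.93319523e+01,  1.88928080e+01,  4.19799864e+00,
       -2.59032218e-03,  2.52317847e-06]), 'position': array([ 250.68512642, -572.31778764,  403.73366537]), 'ee_rot': array([-2.04851443e-01,  9.78792587e-01,  9.45799347e-04, -2.52622640e-04]), 'contact_force': array([ 0.39373262, -0.44584568,  0.31097724]), 'wrist_torque': array([ 0.0305125 , -0.00877105,  0.02769792]), 'grasp_force': 0.0, 'gripper_width': 85.33429600073703}
```

View pics/scene0.png

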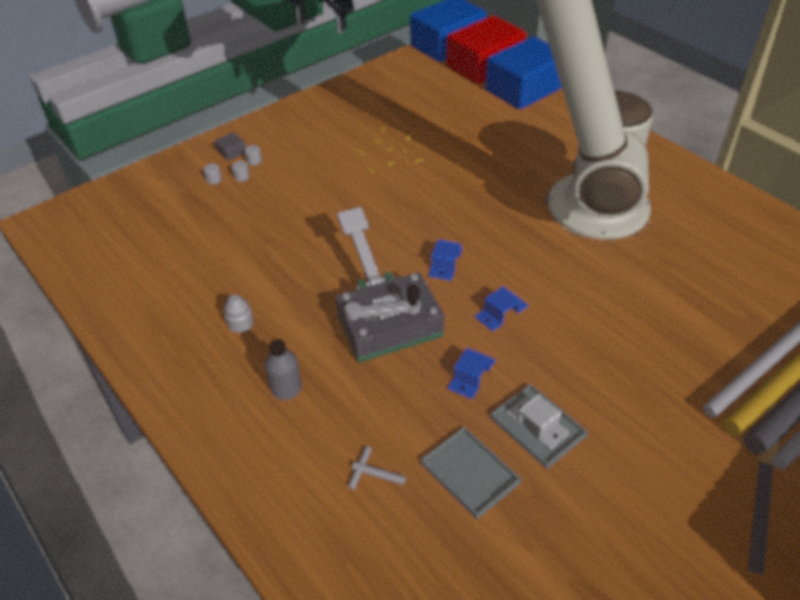

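View pics/top0.png

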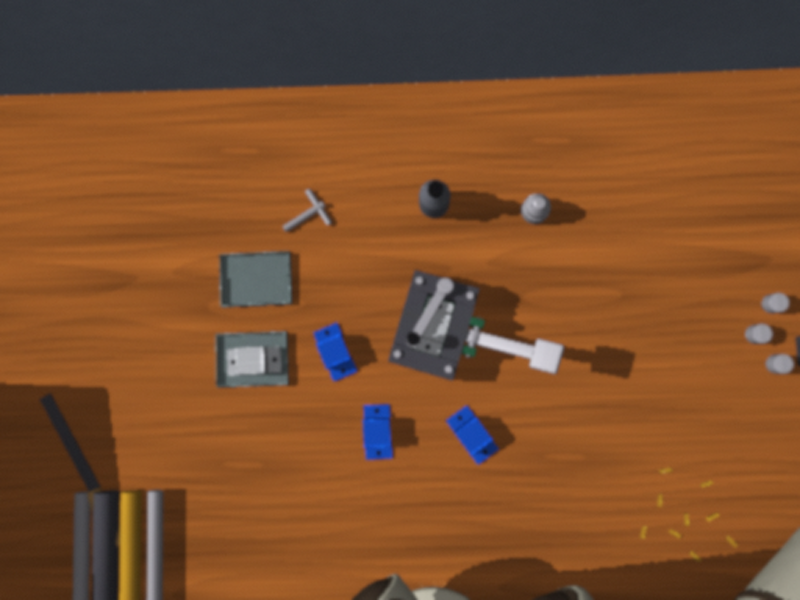

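The top view shows the die at (435,325) with its lever pad at (546,356). The hold-down arm's hinge is at (445,287) and its knob at (413,338). The empty tray is at (256,279) and the full tray at (253,359), with the key, bottle and chuck above. There are three blue look-alikes at (336,352), (378,432) and (471,435). The only bracket in the die is the grey one under the hold-down arm, so that is the one meant. I'll confirm it in an enlarged crop.

```bash
cat > h.py <<'E'
from bench import arm
import numpy as np, cv2
from scipy.spatial.transform import Rotation as R
def ray(cam,u,v):
    m=arm.camera_model(cam);K=m["intrinsics"];k=m["k1"]
    d=np.array([(u-K[0,2])/K[0,0],(v-K[1,2])/K[1,1]]);x=d.copy()
    for _ in range(20): x=d/(1+k*(x@x))
    P=m["pose"];return P[:3,3],P[:3,:3]@np.array([x[0],-x[1],-1])
def at(cam,u,v,z):
    o,d=ray(cam,u,v);return (o+d*(z-o[2])/d[2])
def pix(cam,p):
    m=arm.camera_model(cam);P=m["pose"];K=m["intrinsics"]
    c=P[:3,:3].T@(np.array(p,float)-P[:3,3]);x=np.array([c[0],-c[1]])/-c[2]
    x=x*(1+m["k1"]*(x@x));return K[0,0]*x[0]+K[0,2],K[1,1]*x[1]+K[1,2]
def crop(cam,x0,y0,w,h,s):
    im=arm.get_image(cam)[y0:y0+h,x0:x0+w,::-1]
    return cv2.resize(im,None,fx=s,fy=s,interpolation=cv2.INTER_CUBIC)
E
python3 - <<'E'
from h import *
cv2.imwrite("pics/die_top.png",crop("top",240,165,130,90,6))
cv2.imwrite("pics/tray_top.png",crop("top",130,150,60,105,5.5))
E
```

```text
(no output)
```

View pics/die_top.png

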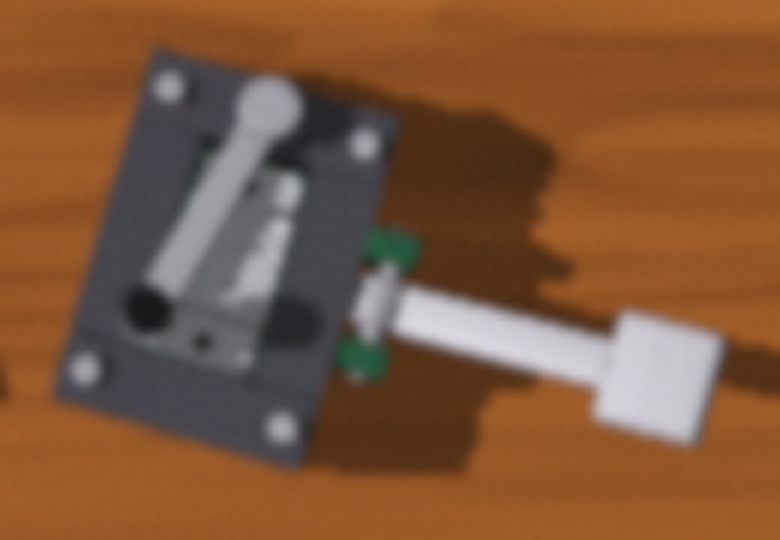

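View pics/tray_top.png

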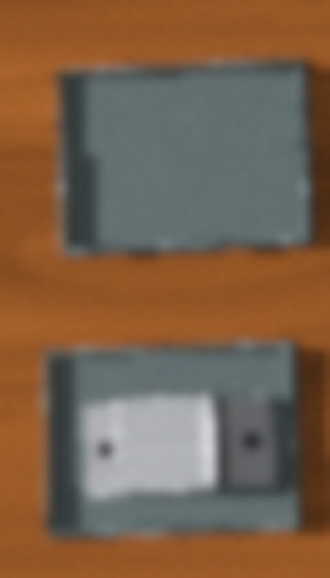

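The crop confirms a grey bracket in the die cavity under the arm. Die corners are at about (155,45), (400,118), (300,468) and (55,398), the knob at (150,310) and the pad centre at (659,378). The empty tray's corners are at (60,72), (308,62), (313,245) and (65,252).

```bash
python3 - <<'E'
from h import *
f=lambda q,z,x0,y0,s:np.array([at("top",x0+(u+.5)/s-.5,y0+(v+.5)/s-.5,z)[:2] for u,v in q])
D=f([(155,45),(400,118),(300,468),(55,398)],58,240,165,6)
m=np.array([[78,55],[78,-55],[-78,-55],[-78,55]]) # +x far(image up), +y image left
def fit(D,m):
    c=D.mean(0);a=D-c;th=np.arctan2((m[:,0]*a[:,1]-m[:,1]*a[:,0]).sum(),(m*a).sum());
    Rm=np.array([[np.cos(th),-np.sin(th)],[np.sin(th),np.cos(th)]]);print("res",np.round(a-m@Rm.T,1).tolist());return c,th,Rm
c,th,Rm=fit(D,m);print("die",c,th)
T=f([(60,72),(308,62),(313,245),(65,252)],12,130,150,5.5)
ct,tt,_=fit(T,np.array([[45,60],[45,-60],[-45,-60],[-45,60]]));print("tray",ct,tt)
P=f([(659,378)],103,240,165,6);print("pad",P,"exp",c+Rm@[0,-68-125*np.cos(.4)],"down",c+Rm@[0,-68-125*np.cos(.15)])
K=f([(150,310),(270,107)],108,240,165,6);print("knob",K[0]); H=c+Rm@[64,0];print("hinge",H,f([(270,107)],76,240,165,6))
d=Rm.T@(K[0]-H);print("keeper",np.arctan2(d[1],-d[0]),np.hypot(*d))
for a in (0,.1,.2,.5,1,1.5,1.75):print(a,H+Rm@[-100*np.cos(a),100*np.sin(a)])
s=arm.read_state();print(R.from_quat(s["ee_rot"]).as_matrix().round(3))
# scene check of die corners
for p in m: 
    w=c+Rm@p; print(np.array(pix("scene",[*w,58]))*800/512)
for q in [(85,210)]:pass
print("tray scene",np.array(pix("scene",[*ct,3]))*800/512,"knob scene",np.array(pix("scene",[*K[0],108]))*800/512,"pad",np.array(pix("scene",[*P[0],103]))*800/512)
for n,u in dict(oil=(435,195),chuck=(536,208)).items(): print(n,at("top",u[0]*.64,u[1]*.64,80))
E
```

```text
res [[-0.4, -0.7], [-1.2, 1.6], [1.5, 1.1], [0.1, -1.9]]
die [527.22278128 -14.65470327] -0.3091230706827588
res [[-1.1, 0.3], [-0.9, 0.3], [0.4, 0.0], [1.6, -0.6]]
tray [616.00352925 283.63876535] 0.008708973014437937
pad [[ 470.35784342 -185.57219029]] exp [ 471.5095535  -189.10697272] down [ 468.93467959 -197.16955705]
knob [503.2364496   18.21565064]
hinge [588.18922726 -34.12500023] [[587.83934358 -33.88703531]]
keeper 0.24306124941996066 99.78235398349634
0 [492.92915541  -3.70266123]
0.1 [496.44222503   5.65549224]
0.2 [500.87200037  14.61617217]
0.5 [519.17589562  38.24322522]
1 [562.31950634  62.47084616]
1.5 [611.79692699  63.04843499]
1.75 [635.10411338  54.18690984]
[[-0.916 -0.401 -0.001]
 [-0.401  0.916  0.001]
 [ 0.     0.001 -1.   ]]
[357.15000398 341.53072119]
[335.48872861 295.90908955]
[420.12747821 271.13281829]
[445.76402138 314.0638419 ]
tray scene [470.93620707 471.18199045] knob scene [413.37791382 288.16860334] pad [353.96316812 219.27807516]
oil [733.48343262 -22.81103944  80.        ]
chuck [ 706.95548433 -183.59835158   80.        ]
```

```bash
cat >> h.py <<'E'
def plan(pts):
    "pts: (x,y,z,yaw of tool y) -> rows relative to the present pose"
    s=arm.read_state();M=R.from_quat(s["ee_rot"]).as_matrix();y0=np.arctan2(M[1,1],M[0,1])
    print("t",round(s["clock"],2),s["position"].round(1),"yaw",round(y0,3),"w",round(s["gripper_width"],1),"F",s["contact_force"].round(1),"g",round(s["grasp_force"],1))
    for *p,y in pts:
        G=R.from_euler("z",y).as_matrix()@np.array([[0,1,0],[1,0,0],[0,0,-1.]]) @ np.eye(3)
        # tool y along (cos y, sin y), z down, x = y cross z
        yt=np.array([np.cos(y),np.sin(y),0]);zt=np.array([0,0,-1.]);G=np.c_[np.cross(yt,zt),yt,zt]
        print((M.T@(np.array(p)-s["position"])).round(0).tolist(),R.from_matrix(M.T@G).as_rotvec().round(3).tolist())
E
python3 -c "
from h import *
plan([(503,18,300,4.16)])"
```

```text
t 0.2 [ 250.7 -572.4  404. ] yaw 1.983 w 85.5 F [ 0.2 -0.4 -0.9] g 0.0
[-468.0, 440.0, 105.0] [0.001, 0.001, -2.177]
```

Emit:
move_arm(fingers=[42,42,42,42,42,42,42,42,42,42], travel=[[-468,440,105],[-468,440,105],[-468,440,105],[-468,440,105],[-468,440,105],[-468,440,105],[-468,440,105],[-468,440,105],[-468,440,105],[-468,440,105]], dr=[[0,0,-2.177],[0,0,-2.177],[0,0,-2.177],[0,0,-2.177],[0,0,-2.177],[0,0,-2.177],[0,0,-2.177],[0,0,-2.177],[0,0,-2.177],[0,0,-2.177]])

```text
clock: 1.2
position: [444.7, -116.6, 324.0]
ee_rot: [0.819, -0.574, 0.0, -0.0]
contact_force: [1.3, -1.4, 0.8]
gripper_width: 41.9
grasp_force: 0.0
```

```bash
python3 -c "
from h import *
plan([(503,18,300,4.16)])"
```

```text
t 1.2 [ 444.7 -116.6  324. ] yaw -2.793 w 41.9 F [ 1.3 -1.4  0.8] g 0.0
[-107.0, -101.0, 24.0] [-0.001, -0.0, -0.67]
```

Emit:
move_arm(fingers=[42,42,42,42,42,42,42,42], travel=[[-107,-101,24],[-107,-101,24],[-107,-101,24],[-107,-101,24],[-107,-101,24],[-107,-101,24],[-107,-101,24],[-107,-101,24]], dr=[[0,0,-0.67],[0,0,-0.67],[0,0,-0.67],[0,0,-0.67],[0,0,-0.67],[0,0,-0.67],[0,0,-0.67],[0,0,-0.67]])

```text
clock: 2.0
position: [503.6, 15.7, 300.1]
ee_rot: [0.961, -0.277, 0.0, -0.0]
contact_force: [0.4, -0.1, -0.2]
gripper_width: 41.9
grasp_force: 0.0
```

```bash
python3 -c "
from h import *
plan([(503,18,300,4.16),(503,18,251,4.16)])"
```

```text
t 2.0 [503.6  15.7 300.1] yaw -2.131 w 41.9 F [ 0.4 -0.1 -0.2] g 0.0
[-2.0, -2.0, 0.0] [-0.0, -0.0, -0.008]
[-2.0, -2.0, 49.0] [-0.0, -0.0, -0.008]
```

Emit:
move_arm(fingers=[42,42,42,42,42,42], travel=[[-2,-2,10],[-2,-2,20],[-2,-2,30],[-2,-2,40],[-2,-2,49],[-2,-2,49]], dr=[[0,0,0],[0,0,0],[0,0,0],[0,0,0],[0,0,0],[0,0,0]])

```text
clock: 2.6
position: [502.6, 18.6, 249.3]
ee_rot: [0.961, -0.276, -0.001, 0.001]
contact_force: [-0.5, 1.1, 0.6]
gripper_width: 41.9
grasp_force: 0.0
```

```bash
python3 -c "
from h import *
H=np.array([588.2,-34.1]);t=-.309;c,s=np.cos(t),np.sin(t);Rm=np.array([[c,-s],[s,c]])
P=[]
for a in np.linspace(.243,1.66,16)[1:]:
    w=H+Rm@[-100*np.cos(a),100*np.sin(a)];P.append((*w,251,np.pi*1.5-a-.309))
plan(P)"
```

```text
t 2.6 [502.6  18.6 249.3] yaw -2.13 w 41.9 F [-0.5  1.1  0.6] g 0.0
[1.0, -9.0, -2.0] [0.003, 0.002, 0.087]
[2.0, -19.0, -2.0] [0.003, 0.002, 0.182]
[4.0, -28.0, -2.0] [0.003, 0.002, 0.276]
[7.0, -37.0, -2.0] [0.003, 0.002, 0.371]
[11.0, -46.0, -2.0] [0.003, 0.002, 0.465]
[16.0, -54.0, -2.0] [0.003, 0.002, 0.56]
[21.0, -62.0, -2.0] [0.003, 0.001, 0.654]
[27.0, -69.0, -2.0] [0.003, 0.001, 0.749]
[34.0, -75.0, -2.0] [0.004, 0.001, 0.843]
[41.0, -81.0, -2.0] [0.004, 0.001, 0.937]
[49.0, -87.0, -2.0] [0.004, 0.001, 1.032]
[58.0, -91.0, -2.0] [0.004, 0.001, 1.126]
[66.0, -95.0, -2.0] [0.004, 0.0, 1.221]
[75.0, -97.0, -2.0] [0.004, 0.0, 1.315]
[84.0, -99.0, -2.0] [0.004, 0.0, 1.41]
```

Emit:
move_arm(fingers=[42,42,42,42,42,42,42,42,42,42], travel=[[1,-9,0],[2,-19,0],[4,-28,0],[7,-37,0],[11,-46,0],[16,-54,0],[21,-62,0],[27,-69,0],[34,-75,0],[41,-81,0]], dr=[[0,0,0.087],[0,0,0.182],[0,0,0.276],[0,0,0.371],[0,0,0.465],[0,0,0.56],[0,0,0.654],[0,0,0.749],[0,0,0.843],[0,0,0.937]])

```text
clock: 3.6
position: [581.0, 65.8, 251.0]
ee_rot: [0.732, -0.682, -0.0, 0.0]
contact_force: [-0.6, -0.1, -0.3]
gripper_width: 41.6
grasp_force: 0.4
```

```bash
python3 -c "
from h import *
H=np.array([588.2,-34.1]);t=-.309;c,s=np.cos(t),np.sin(t);Rm=np.array([[c,-s],[s,c]])
P=[]
for a in np.linspace(.243,1.72,16)[11:]:
    w=H+Rm@[-100*np.cos(a),100*np.sin(a)];P.append((*w,250,np.pi*1.5-a-.309))
plan(P)"
```

```text
t 3.6 [581.   65.8 251. ] yaw -3.07 w 41.6 F [-0.6 -0.1 -0.3] g 0.4
[1.0, -14.0, 1.0] [0.001, -0.0, 0.135]
[3.0, -23.0, 1.0] [0.001, -0.0, 0.234]
[6.0, -33.0, 1.0] [0.001, -0.0, 0.332]
[9.0, -42.0, 1.0] [0.001, -0.0, 0.431]
[14.0, -51.0, 1.0] [0.001, -0.0, 0.529]
```

Emit:
move_arm(fingers=[42,42,42,42,42,42,42,42,42,42], travel=[[1,-14,0],[3,-23,0],[6,-33,0],[9,-42,0],[14,-51,0],[14,-51,0],[13,-46,0],[13,-46,-30],[13,-46,-60],[13,-46,-90]], dr=[[0,0,0.135],[0,0,0.234],[0,0,0.332],[0,0,0.431],[0,0,0.529],[0,0,0.529],[0,0,0.529],[0,0,0.529],[0,0,0.529],[0,0,0.529]])

```text
clock: 4.6
position: [626.7, 56.4, 342.0]
ee_rot: [-0.531, 0.848, 0.0, -0.0]
contact_force: [1.3, 1.4, -0.4]
gripper_width: 41.7
grasp_force: 0.0
```

```bash
python3 -c "
from h import *
plan([(471,-191,340,2.83),(471,-191,290,2.83)])"
```

```text
t 4.6 [626.7  56.4 342. ] yaw 2.69 w 41.7 F [ 1.3  1.4 -0.4] g 0.0
[291.0, 32.0, 2.0] [0.001, -0.001, -0.14]
[291.0, 32.0, 52.0] [0.001, -0.001, -0.14]
```

Emit:
move_arm(fingers=[0,0,0,0,0,0,0,0,0,0], travel=[[291,32,2],[291,32,2],[291,32,2],[291,32,2],[291,32,2],[291,32,2],[291,32,2],[291,32,30],[291,32,52],[291,32,52]], dr=[[0,0,-0.14],[0,0,-0.14],[0,0,-0.14],[0,0,-0.14],[0,0,-0.14],[0,0,-0.14],[0,0,-0.14],[0,0,-0.14],[0,0,-0.14],[0,0,-0.14]])

```text
clock: 5.6
position: [469.7, -190.6, 286.6]
ee_rot: [-0.588, 0.809, 0.002, -0.002]
contact_force: [-0.3, -0.6, -0.7]
gripper_width: 0.0
grasp_force: 0.0
```

```bash
python3 -c "
from h import *
cv2.imwrite('pics/sc1.png',crop('scene',190,110,130,130,5))
plan([(471,-190,280,2.83),(469,-194,209,2.83)])"
```

```text
t 5.65 [ 470.7 -190.7  288.3] yaw 2.829 w 0.1 F [ 0.3 -0.4  0.4] g 0.0
[-1.0, -0.0, 8.0] [0.003, -0.001, -0.001]
[4.0, 0.0, 79.0] [0.003, -0.001, -0.001]
```

View pics/sc1.png

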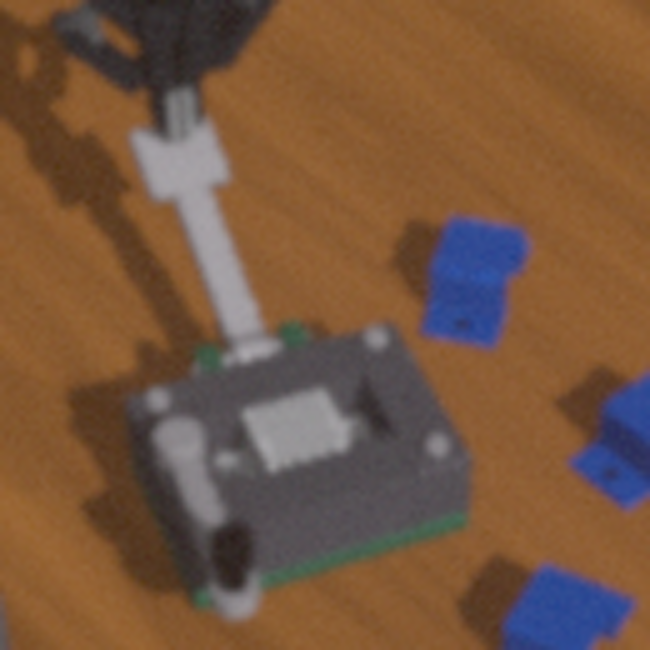

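The hold-down arm is swung clear, with its knob at (235,560). The bracket is free in the cavity at (300,430), and the closed fingers are over the pad at (180,155). Next I press the lever.

Emit:
move_arm(fingers=[0,0,0,0,0,0,0,0,0,0], travel=[[0,0,8],[1,0,16],[1,0,24],[2,0,32],[3,0,40],[3,0,48],[4,0,56],[4,0,64],[4,0,72],[4,0,78]], dr=[[0,0,0],[0,0,0],[0,0,0],[0,0,0],[0,0,0],[0,0,0],[0,0,0],[0,0,0],[0,0,0],[0,0,0]])

```text
clock: 6.65
position: [470.8, -195.6, 211.9]
ee_rot: [-0.588, 0.809, -0.001, 0.001]
contact_force: [0.3, -3.7, 5.8]
gripper_width: 0.0
grasp_force: 2.8
```

Emit:
move_arm(fingers=[0,0,0], travel=[[0,0,2],[0,0,3],[0,0,3]], dr=[[0,0,0],[0,0,0],[0,0,0]])

```text
clock: 6.95
position: [470.9, -195.5, 210.8]
ee_rot: [-0.589, 0.808, -0.002, 0.001]
contact_force: [-4.2, -2.3, 17.4]
gripper_width: -0.3
grasp_force: 8.7
```

Emit:
move_arm(fingers=[0,0,66,66,66,66], travel=[[0,0,-40],[0,0,-80],[0,0,-110],[0,0,-110],[0,0,-110],[0,0,-110]], dr=[[0,0,0],[0,0,0],[0,0,0],[0,0,0],[0,0,0],[0,0,0]])

```text
clock: 7.55
position: [469.5, -194.8, 316.9]
ee_rot: [-0.588, 0.809, 0.001, -0.001]
contact_force: [-0.2, 0.4, -0.5]
gripper_width: 58.0
grasp_force: 0.0
```

```bash
python3 -c "
from h import *
cv2.imwrite('pics/sc2.png',crop('scene',200,120,110,110,5.4))
cv2.imwrite('pics/top2.png',crop('top',240,165,130,90,6))
plan([(527,-15,310,2.833)])"
```

```text
t 7.65 [ 469.7 -194.9  316.7] yaw 2.828 w 66.2 F [-0.1  0.6 -0.1] g 0.0
[-189.0, 1.0, 7.0] [0.003, -0.0, -0.005]
```

View pics/top2.png

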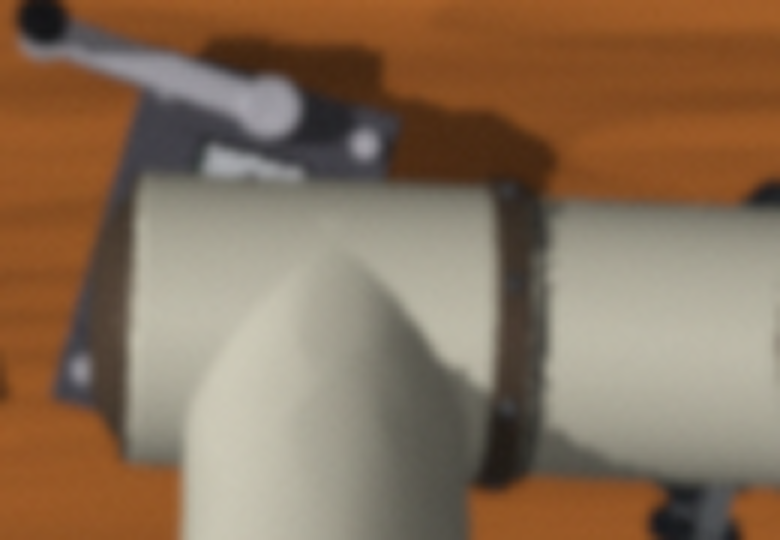

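View pics/sc2.png

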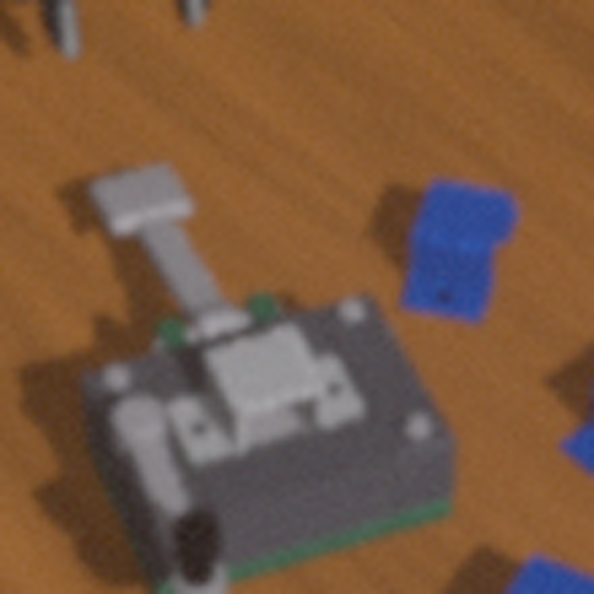

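The pad at (142,190) is down and the bracket's hump at (265,365) stands raised and level above the die. I'll check these numbers before grasping.

```bash
python3 -c "
from h import *
c0=np.array([527.2,-14.7]);t=-.309;c,s=np.cos(t),np.sin(t);Rm=np.array([[c,-s],[s,c]])
q=lambda p,z:((np.array(pix('scene',[*(c0+Rm@p),z]))+.5-[200,120])*5.4-.5).round(0)
for z in(80,84):print(z,[q(p,z).tolist() for p in((-23,-22),(-23,22),(23,22),(23,-22))])
for a in(.45,.5,.55):
  print(a,[q((dx,-68-125*np.cos(.4-a)+dy),46+125*np.sin(.4-a)+8).tolist() for dx,dy in((0,0),)])
  z=46+125*np.sin(.4-a);print(z)
"
```

```text
80 [[296.0, 333.0], [330.0, 394.0], [240.0, 421.0], [208.0, 359.0]]
84 [[296.0, 327.0], [330.0, 388.0], [240.0, 415.0], [207.0, 354.0]]
0.45 [[140.0, 177.0]]
39.75260384116521
0.5 [[141.0, 187.0]]
33.52082291914648
0.55 [[142.0, 196.0]]
27.320233440800095
```

Emit:
move_arm(fingers=[66,66,66,66,66,66,66], travel=[[-189,1,7],[-189,1,7],[-189,1,7],[-189,1,7],[-189,1,7],[-189,1,7],[-189,1,7]], dr=[[0,0,-0.005],[0,0,-0.005],[0,0,-0.005],[0,0,-0.005],[0,0,-0.005],[0,0,-0.005],[0,0,-0.005]])

```text
clock: 8.35
position: [527.1, -15.5, 310.3]
ee_rot: [-0.59, 0.808, 0.0, -0.001]
contact_force: [0.6, 0.8, -1.3]
gripper_width: 66.2
grasp_force: 0.0
```

```bash
python3 -c "
from h import *
plan([(527,-15,234,2.833)])"
```

```text
t 8.35 [527.1 -15.5 310.3] yaw 2.832 w 66.2 F [ 0.6  0.8 -1.3] g 0.0
[-1.0, 0.0, 76.0] [0.002, -0.001, -0.001]
```

Emit:
move_arm(fingers=[66,66,66,66,66,66,66], travel=[[-1,0,15],[-1,0,30],[-1,0,45],[-1,0,60],[-1,0,70],[-1,0,76],[-1,0,76]], dr=[[0,0,0],[0,0,0],[0,0,0],[0,0,0],[0,0,0],[0,0,0],[0,0,0]])

```text
clock: 9.05
position: [527.5, -14.6, 234.4]
ee_rot: [-0.589, 0.808, 0.0, -0.001]
contact_force: [0.5, 1.2, -0.7]
gripper_width: 65.9
grasp_force: 0.0
```

Emit:
move_arm(fingers=[42,40,38,38,38,38], travel=[[0,0,0],[0,0,0],[0,0,0],[0,0,0],[0,0,0],[0,0,0]], dr=[[0,0,0],[0,0,0],[0,0,0],[0,0,0],[0,0,0],[0,0,0]])

```text
clock: 9.65
position: [527.9, -14.1, 235.7]
ee_rot: [-0.59, 0.807, -0.0, 0.0]
contact_force: [-0.9, -0.6, 5.5]
gripper_width: 44.7
grasp_force: 64.6
```

Emit:
move_arm(fingers=[38,38,38,38,38,38,38,38,38,38], travel=[[0,0,-3],[0,0,-8],[0,0,-14],[0,0,-22],[0,0,-32],[0,0,-45],[0,0,-60],[0,0,-75],[0,0,-90],[0,0,-100]], dr=[[0,0,0],[0,0,0],[0,0,0],[0,0,0],[0,0,0],[0,0,0],[0,0,0],[0,0,0],[0,0,0],[0,0,0]])

```text
clock: 10.65
position: [527.8, -14.0, 336.9]
ee_rot: [-0.59, 0.807, -0.0, 0.001]
contact_force: [0.4, -0.7, -2.7]
gripper_width: 44.5
grasp_force: 63.8
```

```bash
python3 -c "
from h import *
cv2.imwrite('pics/sc3.png',crop('scene',180,90,130,130,4.6))
plan([(616,284,335,1.58)])"
```

```text
t 10.7 [528.2 -14.  338.2] yaw 2.833 w 44.7 F [ 1.6 -0.5 -1.7] g 63.8
[-311.0, 7.0, 4.0] [-0.003, 0.005, 1.253]
```

View pics/sc3.png

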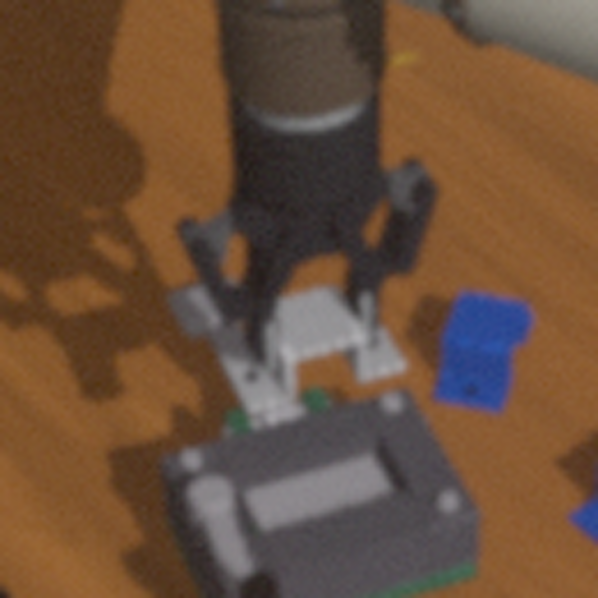

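The bracket is lifted level in the grip, with its hump at (318,320). The cavity below is empty, and the pad at (190,310) is still down. Next I carry the bracket to the tray.

Emit:
move_arm(fingers=[38,38,38,38,38,38,38,38,38,38], travel=[[-20,0,2],[-55,1,2],[-90,2,2],[-125,3,3],[-160,4,3],[-195,5,3],[-230,5,4],[-265,6,4],[-295,7,4],[-311,7,4]], dr=[[0,0,0.1],[0,0,0.23],[0,0,0.36],[0,0,0.49],[0,0,0.62],[0,0,0.75],[0,0,0.88],[0,0,1.01],[0,0,1.14],[0,0,1.253]])

```text
clock: 11.7
position: [615.9, 286.8, 329.9]
ee_rot: [-0.003, 1.0, -0.0, -0.0]
contact_force: [-0.2, 0.6, -3.1]
gripper_width: 44.8
grasp_force: 63.7
```

Emit:
move_arm(fingers=[38,38,38,38], travel=[[0,0,0],[0,0,0],[0,0,0],[0,0,0]], dr=[[0,0,0],[0,0,0],[0,0,0],[0,0,0]])

```text
clock: 12.1
position: [615.5, 283.4, 331.2]
ee_rot: [-0.004, 1.0, -0.0, -0.0]
contact_force: [0.6, 0.4, -2.6]
gripper_width: 44.4
grasp_force: 63.7
```

```bash
python3 -c "
from h import *
plan([(616,284,194,1.58)])"
```

```text
t 12.1 [615.5 283.4 331.2] yaw 1.579 w 44.4 F [ 0.6  0.4 -2.6] g 63.7
[-1.0, 1.0, 137.0] [-0.0, -0.0, -0.001]
```

Emit:
move_arm(fingers=[38,38,38,38,38,38,38,38,38], travel=[[0,0,20],[0,0,45],[0,0,70],[0,0,95],[0,0,115],[0,0,128],[0,0,134],[0,0,136],[0,0,136]], dr=[[0,0,0],[0,0,0],[0,0,0],[0,0,0],[0,0,0],[0,0,0],[0,0,0],[0,0,0],[0,0,0]])

```text
clock: 13.0
position: [616.0, 284.4, 195.9]
ee_rot: [-0.004, 1.0, 0.0, 0.001]
contact_force: [-0.3, 0.4, -3.1]
gripper_width: 44.8
grasp_force: 63.7
```

Emit:
move_arm(fingers=[38,38,38,38,38], travel=[[0,0,1],[0,0,2],[0,0,3],[0,0,4],[0,0,4]], dr=[[0,0,0],[0,0,0],[0,0,0],[0,0,0],[0,0,0]])

```text
clock: 13.5
position: [615.6, 284.3, 191.0]
ee_rot: [-0.004, 1.0, -0.0, -0.0]
contact_force: [0.5, 0.0, -2.5]
gripper_width: 44.9
grasp_force: 63.7
```

Emit:
move_arm(fingers=[38,38,38,38], travel=[[0,0,1],[0,0,2],[0,0,3],[0,0,3]], dr=[[0,0,0],[0,0,0],[0,0,0],[0,0,0]])

```text
clock: 13.9
position: [615.7, 284.4, 189.1]
ee_rot: [-0.005, 1.0, -0.0, 0.0]
contact_force: [-2.6, -0.5, 4.0]
gripper_width: 44.4
grasp_force: 64.6
```

Emit:
move_arm(fingers=[50,56,62,62,62,62,62,62,62,62], travel=[[0,0,0],[0,0,0],[0,0,0],[0,0,0],[0,0,-10],[0,0,-30],[0,0,-60],[0,0,-100],[0,0,-140],[0,0,-180]], dr=[[0,0,0],[0,0,0],[0,0,0],[0,0,0],[0,0,0],[0,0,0],[0,0,0],[0,0,0],[0,0,0],[0,0,0]])

```text
clock: 14.9
position: [615.5, 284.1, 370.7]
ee_rot: [-0.004, 1.0, 0.0, 0.0]
contact_force: [1.7, 0.9, -0.1]
gripper_width: 61.6
grasp_force: 0.0
```

Emit:
move_arm(fingers=[62,62,62,62,62,62,62], travel=[[40,0,0],[80,0,0],[120,0,0],[160,0,0],[180,0,0],[180,0,0],[180,0,0]], dr=[[0,0,0],[0,0,0],[0,0,0],[0,0,0],[0,0,0],[0,0,0],[0,0,0]])

```text
clock: 15.6
position: [435.7, 283.0, 369.2]
ee_rot: [-0.005, 1.0, 0.001, 0.001]
contact_force: [0.6, -0.2, 0.8]
gripper_width: 62.2
grasp_force: 0.0
```

```bash
python3 -c "
from h import *
im=arm.get_image('scene')[100:340,180:400,::-1]
cv2.imwrite('pics/end.png',cv2.resize(im,None,fx=2.5,fy=2.5,interpolation=cv2.INTER_CUBIC))
plan([])"
```

```text
t 15.65 [436.2 283.  368.8] yaw 1.58 w 62.3 F [-0.2 -0.4 -0.1] g 0.0
```

View pics/end.png

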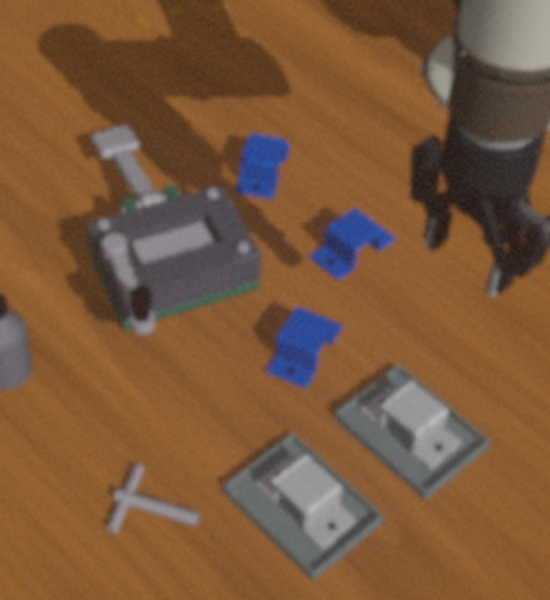

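The bracket sits flat and centred in the formerly empty tray at (303,495). The hold-down arm is clear, the lever is down, and nothing else has moved.

```bash
python3 -c "
from bench import arm
print(arm.job_done())"
```

```text
the job is handed in; nothing more can be done
None
```

I handed the job in at about 15.7 s on the clock: the final picture shows the bracket flat on its feet in the formerly empty tray, the hold-down arm clear, the lever down and nothing else visibly moved; no verdict was returned.

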